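Square up the chocolate bars, gauge each one and hang the gauge up

ROBOT

A 7-joint arm with a two-finger parallel gripper is mounted at the origin on the work surface. World frame = base frame: x ahead of the robot, y to its left, z up, the work surface at z = 0. Lengths are in m, angles in rad, forces in N, time in s.
With the tool pointing down it reaches from about 0.375 to 0.925 m from the base axis. Payload 3.1 kg.
Tool frame: the origin (TCP) lies between the finger pads; the fingertips stand 19 mm ahead of it and the grasp point (between the pads) is the TCP; z points along the fingers, y is the direction in which the jaws open and shut (so a half turn about z gives the same grasp; the last joint's range is limited). The gripper opens to 85 mm and grips with 20 to 120 N. Pads are 22 mm wide; open, the fingers measure 114 mm over their backs; the gripper's body (76 mm by 85 mm) begins 54 mm behind the grasp point. The pads swing forward as they close: fully open they stand 13 mm farther back than shut.
Start: joints at [-1.351, 0.383, 0.044, 1.598, -0.018, 1.161, -0.05], TCP at [0.203, 0.617, 0.25] pointing down, gripper open.
Joint ranges: [-2.61, 2.61], [-0.41, 2.15], [-1.48, 1.57], [0, 2.5], [-1.57, 4.71], [0.05, 1.97], [-2.85, 2.85]. Speed limits (rad/s): [2.79, 2.79, 3.14, 3.14, 3.14, 3.14, 3.14].

INTERFACE

Orientations are given as a unit quaternion [x, y, z, w].
In Python, from bench import move_ptp, movel, move_j, move_gripper, pause, inverse_kinematics, read_camera, camera_params, MotionError, sign_off, look_for, tip_of, read_time_s, read_qpos, read_joint_vel, read_effort, read_eef_pos, read_tcp_rot, read_ft_force, read_ft_torque, read_finger_gap gives the robot as it stands. Calls block until the motion is done:
- move_ptp(position, orientation): joint-space move of the TCP to a pose.
- movel(position, orientation=None, speed=0.15): straight line of the TCP; orientation=None keeps the orientation; speed is the mean speed in m/s.
- move_j(angles): joint-space move.
- move_gripper(opening, effort=None): finger opening in m; effort is the grip in N (None keeps the last); returns when the fingers have stopped.
- pause(seconds).
- inverse_kinematics(position, orientation): joint angles nearest the present ones, or None.
- read_camera(name): name is "scene" or "top"; returns the picture (420x560x3 uint8, red, green, blue); there is no depth.
- camera_params(name): a dict with "K" (3x3 intrinsics, pixels), "camera_from_world" (4x4, takes a point from world to camera coordinates). Camera axes: x right, y down, z forward; pixel columns grow to the right and rows downward; lengths in m; the calibration is good to about 2 mm. A picture is of the moment at which its call begins. camera_params takes no time and is no camera call.
A pose or a line that the arm cannot do raises MotionError and nothing moves.
- sign_off(): hands the job in, once; it reports no verdict.
Trained networks look in the newest picture that a camera, given by its name, has taken for a name from the list of things; names that differ only in an ending like _2 or _b are one class to them, and where a whole thing is asked for, a point or a joint stands for the part that bears it (a point fixed in the world has none). Each returns a list of dicts, best first, with "confidence" (0 to 1); they miss things now and then, are a little off and sometimes report something else, mostly with a low value. They report only what shows in the picture. A call takes as long as a camera call. They do not tell look-alikes from the thing itself.
- look_for(camera, name): "at" ([column, row] in pixels, amid what is visible of it).
- tip_of(camera, name): "at" ([column, row] in pixels: a listed point, or the origin of a listed thing).
Readings, each from a call of its own:
- read_time_s(): time.
- read_qpos(): joint angles.
- read_joint_vel(): joint speeds.
- read_effort(): joint torques, N m.
- read_eef_pos(): TCP position.
- read_tcp_rot(): TCP orientation.
- read_ft_force(): force on the tool from outside, world axes, zero at the start.
- read_ft_torque(): the same for the moment, N m.
- read_finger_gap(): finger opening in m.
Only numpy, scipy, OpenCV 4.12 (cv2) and the standard library are available. Lean on these libraries where they do the work, as an engineer would, in place of code of your own. Each camera call takes 0.05 s, during which the arm holds its last target.

TASK

Line the loose chocolate bars up in an even row on the marble board: each one straight along its own ruled line (the one it starts nearest), its far end up against the steel stop strip. Then take the bridge gauge by its black grip and, going from the robot's left (+y) to its right, stand it on the board squarely astride each bar in turn for a moment, so that the sprung foot on the bar reads its thickness. Finish with the gauge hanging from the hook by its grip bar, every bar still (or again) in the row, and the other things on the bench left where they are.

Things in the scene. Friction and masses are not known exactly. Their poses are not given: they have to be found in the camera images.
- board: marble setting board, 240 (x) x 480 (y) x 20 thick, fixed; origin at centre of underside, x away from the robot. A steel stop strip (12 high, 20 wide, 460 long) runs along y on its far edge, its near face at x = +90. Four dark lines ruled along x, 110 apart in y (y = +165, 55, -55, -165). Seen from the robot, left is +y
- place1 (a point): point on the board's top surface where bar1's origin belongs: on ruled line 1 counted from the left (+y), 50 before the stop strip's face; axes as the board's
- place2 (a point): point on the board's top surface where bar2's origin belongs: on ruled line 2 counted from the left (+y), 50 before the stop strip's face; axes as the board's
- place3 (a point): point on the board's top surface where bar3's origin belongs: on ruled line 3 counted from the left (+y), 50 before the stop strip's face; axes as the board's
- place4 (a point): point on the board's top surface where bar4's origin belongs: on ruled line 4 counted from the left (+y), 50 before the stop strip's face; axes as the board's
- bar1: dark brown chocolate bar, 100 (x) x 36 (y), between 17 and 29 thick, loose on the board by ruled line 1 from the left; origin at centre of underside, x along its length. May be absent
- bar2: dark brown chocolate bar, 100 (x) x 36 (y), between 17 and 29 thick, loose on the board by ruled line 2 from the left; origin at centre of underside, x along its length. May be absent
- bar3: dark brown chocolate bar, 100 (x) x 36 (y), between 17 and 29 thick, loose on the board by ruled line 3 from the left; origin at centre of underside, x along its length. May be absent
- bar4: dark brown chocolate bar, 100 (x) x 36 (y), between 17 and 29 thick, loose on the board by ruled line 4 from the left; origin at centre of underside, x along its length. May be absent
- gauge: loose bridge gauge, upright, 132 high, 350 g; origin mid-underside. Legs at y = +-34 (8 thick, 44 long in x, 60 clear between) carry a plate (z 44-52); two uprights at y = +-34 carry a black grip bar along y (84 long, 20 thick in x, z 102-132; pinch across the 20). Opening under the grip: 60 wide, 50 high (z 52-102), through along x; its top is an inverted V, 13 lower at the sides
- gauge_eye (a point): apex of the V in the grip bar's underside (102 above the gauge's origin), which rests on the hook when hung
- gauge_foot (a joint): sprung foot (disc 24 across) midway between the legs, slides up and down in the gauge: 0 = foot level with the legs' undersides, grows upward (m, up to 0.036); when the legs stand on the board it reads the thickness of what is under the foot. Spring force 0.6 to 1.7 N downward
- foot_tip (a point): centre of the foot's underside
- stand: fixed hook stand: base 100 x 110 x 12, post 16 across at its origin, 210 high; at 200 high a 10 mm thick prong runs 80 along the stand's -x and then turns up 16; origin at centre of underside
- hook_seat (a point): top of the level prong, 45 from the post's axis, 205 above the table: the gauge's eye hangs here; x points towards the post. The upturned tip is 47 further out along -x, its top 221 above the table
- jar: bystander: amber glass jar with white lid, 56 across, 75 tall; origin at centre of underside
- pastry_ring: bystander: steel pastry ring, 68 across, 45 tall; origin at centre of underside
- spatula: bystander: spatula lying flat, 240 long; origin at centre of underside
- scraper: bystander: bench scraper with white grip, 75 x 120; origin at centre of underside
- bowl: bystander: small steel bowl, 120 across, 50 tall; origin at centre of underside
- pot: bystander: white cup, 90 across, 70 tall; origin at centre of underside
- mould: bystander: clear mould tray, 110 x 200 x 24; origin at centre of underside
There are look-alikes about, which are no part of the job. Leave any pink look-alike of the bar3 alone. Leave any purple look-alike of the gauge alone.

How it is judged:
On the way, in this order (a step that is already met when the one before it is completed fails the run):
1. all bars lie in the row on their lines, against the strip (x of bar1 in the frame of place1 between -0.012 and 0.006 m and y of bar1 in the frame of place1 between -0.007 and 0.007 m and z of bar1 in the frame of place1 between -0.004 and 0.004 m and angle between the x axis of each of bar1, bar2, bar3, bar4 and the x axis of board, either way round below 0.08 rad and angle between each of bar1, bar2, bar3, bar4's own z axis and vertical below 0.08 rad and x of bar2 in the frame of place2 between -0.012 and 0.006 m and y of bar2 in the frame of place2 between -0.007 and 0.007 m and z of bar2 in the frame of place2 between -0.004 and 0.004 m and x of bar3 in the frame of place3 between -0.012 and 0.006 m and y of bar3 in the frame of place3 between -0.007 and 0.007 m and z of bar3 in the frame of place3 between -0.004 and 0.004 m and x of bar4 in the frame of place4 between -0.012 and 0.006 m and y of bar4 in the frame of place4 between -0.007 and 0.007 m and z of bar4 in the frame of place4 between -0.004 and 0.004 m), for 0.2 s.
2. gauge stands on the board astride bar1, its foot reading the bar's thickness (z of foot_tip in the frame of bar1 between 0.017 and 0.023 m and x of foot_tip in the frame of bar1 between -0.035 and 0.035 m and y of foot_tip in the frame of bar1 between -0.016 and 0.016 m and z of gauge in the frame of bar1 between -0.004 and 0.004 m and angle between the z axis of gauge and the z axis of bar1, either way round below 0.08 rad and contact force between gauge and bar1 above 0.2 N), for 0.3 s.
3. gauge stands on the board astride bar2, its foot reading the bar's thickness (z of foot_tip in the frame of bar2 between 0.025 and 0.031 m and x of foot_tip in the frame of bar2 between -0.035 and 0.035 m and y of foot_tip in the frame of bar2 between -0.016 and 0.016 m and z of gauge in the frame of bar2 between -0.004 and 0.004 m and angle between the z axis of gauge and the z axis of bar2, either way round below 0.08 rad and contact force between gauge and bar2 above 0.2 N), for 0.3 s.
4. gauge stands on the board astride bar3, its foot reading the bar's thickness (z of foot_tip in the frame of bar3 between 0.02 and 0.026 m and x of foot_tip in the frame of bar3 between -0.035 and 0.035 m and y of foot_tip in the frame of bar3 between -0.016 and 0.016 m and z of gauge in the frame of bar3 between -0.004 and 0.004 m and angle between the z axis of gauge and the z axis of bar3, either way round below 0.08 rad and contact force between gauge and bar3 above 0.2 N), for 0.3 s.
5. gauge stands on the board astride bar4, its foot reading the bar's thickness (z of foot_tip in the frame of bar4 between 0.015 and 0.021 m and x of foot_tip in the frame of bar4 between -0.035 and 0.035 m and y of foot_tip in the frame of bar4 between -0.016 and 0.016 m and z of gauge in the frame of bar4 between -0.004 and 0.004 m and angle between the z axis of gauge and the z axis of bar4, either way round below 0.08 rad and contact force between gauge and bar4 above 0.2 N), for 0.3 s.
At the end, for the whole second after the job is handed in: Each bar present lies flat on its own line (centre within 7 mm of it), within 4.5 degrees of straight, its far end within 12 mm of the stop strip; the gauge hangs still on the hook by its grip bar, within 17 degrees of upright (all of step 1 and x of gauge_eye in the frame of hook_seat between -0.035 and 0.035 m and y of gauge_eye in the frame of hook_seat between -0.03 and 0.03 m and z of gauge_eye in the frame of hook_seat between -0.015 and 0.012 m and contact force between gauge and stand above 1 N and angle between gauge's own z axis and vertical below 0.3 rad and linear speed of gauge below 0.05 m/s and linear speed of each of bar1, bar2, bar3, bar4 below 0.02 m/s); the robot touches nothing.
It fails at once if one of the other things on the bench moved more than 40 mm (distance of any of jar, pastry_ring, spatula, scraper, bowl, pot, mould from where it was at the start of the episode above 0.04 m).
Of bar1, bar2, bar3, bar4 only 3 to 4 are there at a start; the rules pass over those that are not, and their reading is None.
At some moment in a run one of bar1, bar2, bar3, bar4 may be knocked a few centimetres aside while the robot is not near it.
It also fails if it takes over 208 s, if anything falls off the work surface, if the arm or the gripper's body presses on something with over 40 N, if the wrist force passes 120 N, or if a joint passes its speed limit or range.

## Working session

There is one attempt and no reset: what is moved stays moved. The work goes in short steps, each a Python script; the robot and the scene stay as the last script left them, time stands still between calls to the robot, and variables do not carry over. Pictures are saved under pics/ and viewed, and the job is handed in when it is done.

```bash
ls; mkdir -p pics; cat > /dev/null
python3 - <<'E'
from bench import *
import cv2,numpy as np
for n in ["scene","top"]:
    im=read_camera(n); cv2.imwrite(f"pics/{n}0.png",cv2.cvtColor(im,cv2.COLOR_RGB2BGR))
    p=camera_params(n); print(n,np.round(p["K"],1).tolist(),np.round(p["camera_from_world"],4).tolist())
print(read_time_s(),read_tcp_rot(),read_eef_pos())
E
```

```text
pics
scene [[534.7, 0.0, 279.7], [0.0, 534.7, 211.8], [0.0, 0.0, 1.0]] [[-0.6449, 0.7642, -0.0004, 0.374], [0.5107, 0.4306, -0.7442, -0.1766], [-0.5686, -0.4801, -0.668, 2.1666], [0.0, 0.0, 0.0, 1.0]]
top [[397.7, 0.0, 272.0], [0.0, 397.7, 206.5], [0.0, 0.0, 1.0]] [[-0.0141, -0.9999, -0.0031, 0.0088], [-0.9761, 0.0145, -0.2169, 0.5961], [0.2169, -0.0001, -0.9762, 1.0637], [0.0, 0.0, 0.0, 1.0]]
0.1 [ 1.58210696e-01  9.87404637e-01 -1.20135495e-03 -1.20050231e-04] [0.2028717  0.61666647 0.24900355]
```

View pics/scene0.png

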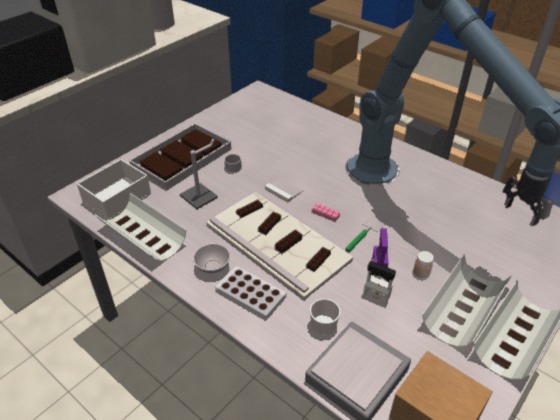

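View pics/top0.png

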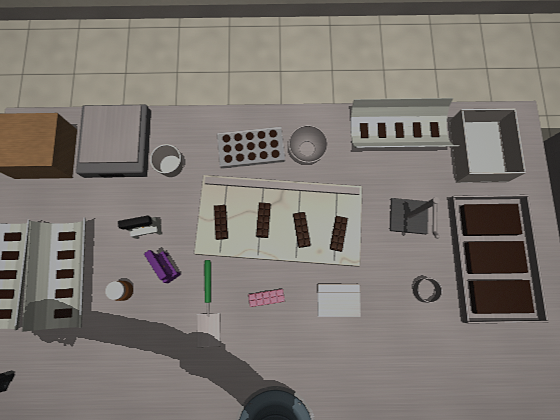

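```bash
cat > h.py <<'E'
from bench import *
import cv2,numpy as np
def cam(n):
    p=camera_params(n); return np.array(p["K"]),np.array(p["camera_from_world"])
def ray(n,uv,z):
    K,T=cam(n); d=np.linalg.inv(K)@np.array([uv[0],uv[1],1.]); R=T[:3,:3]; c=-R.T@T[:3,3]; d=R.T@d
    return c+d*(z-c[2])/d[2]
def proj(n,P):
    K,T=cam(n); q=K@(T[:3,:3]@np.asarray(P,float)+T[:3,3]); return q[:2]/q[2]
def snap(n,f):
    im=cv2.cvtColor(read_camera(n),cv2.COLOR_RGB2BGR); cv2.imwrite(f"pics/{f}.png",im); return im
E
python3 - <<'E'
from h import *
for n in ["top","scene"]:
    snap(n,n+"1")
    for t,z in [("board",.0),("place1",.02),("place2",.02),("place3",.02),("place4",.02),("bar1",.02),("gauge",0),("gauge_eye",.102),("stand",0),("hook_seat",.205)]:
        print(n,t,[(np.round(d["at"],1).tolist(),round(d["confidence"],2),np.round(ray(n,d["at"],z)[:2],4).tolist()) for d in tip_of(n,t)[:6]])
a=cv2.imread("pics/top1.png");b=a[165:275,185:375];cv2.imwrite("pics/c1.png",cv2.resize(b,None,fx=4.2,fy=4.2,interpolation=cv2.INTER_CUBIC))
b=a[190:300,90:200];b2=a[180:250,375:455]
cv2.imwrite("pics/c2.png",cv2.resize(b,None,fx=5,fy=5,interpolation=cv2.INTER_CUBIC))
cv2.imwrite("pics/c3.png",cv2.resize(b2,None,fx=8,fy=8,interpolation=cv2.INTER_CUBIC))
a=cv2.imread("pics/scene1.png")
cv2.imwrite("pics/c4.png",cv2.resize(a[220:310,330:430],None,fx=6,fy=6,interpolation=cv2.INTER_CUBIC))
E
```

```text
top board [([280.6, 218.2], 0.8, [0.5746, -0.0249]), ([408.7, 214.1], 0.64, [0.5814, -0.4083])]
top place1 [([259.3, 202.1], 0.87, [0.6202, 0.0378]), ([300.7, 205.7], 0.86, [0.6075, -0.0846]), ([333.0, 211.1], 0.73, [0.5897, -0.1792]), ([223.9, 202.4], 0.58, [0.6209, 0.1427])]
top place2 [([259.3, 202.1], 0.87, [0.6202, 0.0378]), ([300.7, 205.7], 0.86, [0.6075, -0.0846]), ([333.0, 211.1], 0.73, [0.5897, -0.1792]), ([223.9, 202.4], 0.58, [0.6209, 0.1427])]
top place3 [([259.3, 202.1], 0.87, [0.6202, 0.0378]), ([300.7, 205.7], 0.86, [0.6075, -0.0846]), ([333.0, 211.1], 0.73, [0.5897, -0.1792]), ([223.9, 202.4], 0.58, [0.6209, 0.1427])]
top place4 [([259.3, 202.1], 0.87, [0.6202, 0.0378]), ([300.7, 205.7], 0.86, [0.6075, -0.0846]), ([333.0, 211.1], 0.73, [0.5897, -0.1792]), ([223.9, 202.4], 0.58, [0.6209, 0.1427])]
top bar1 [([300.3, 231.5], 0.92, [0.5304, -0.0811]), ([267.3, 296.5], 0.78, [0.347, 0.0172]), ([265.3, 222.7], 0.68, [0.558, 0.0206]), ([337.7, 235.1], 0.67, [0.5183, -0.1895]), ([215.8, 218.3], 0.55, [0.5732, 0.1659])]
top gauge [([169.7, 266.5], 0.82, [0.4362, 0.3008]), ([1
[... 955 characters left out ...]
[257.0, 235.5], 0.71, [0.6046, -0.0817]), ([233.3, 219.4], 0.65, [0.5981, -0.2013])]
scene bar1 [([319.1, 257.9], 0.82, [0.5507, 0.1462]), ([320.7, 212.3], 0.78, [0.3665, 0.0145]), ([287.2, 243.9], 0.74, [0.5687, 0.0241]), ([247.8, 207.3], 0.64, [0.5167, -0.206]), ([269.4, 226.4], 0.52, [0.5424, -0.0789]), ([203.9, 148.0], 0.16, [0.3592, -0.601])]
scene gauge [([378.6, 267.4], 0.9, [0.4427, 0.3116]), ([375.7, 294.7], 0.82, [0.5467, 0.3667]), ([323.6, 258.2], 0.23, [0.5265, 0.148])]
scene gauge_eye [([380.6, 272.5], 0.88, [0.5433, 0.3676]), ([383.1, 241.8], 0.73, [0.4266, 0.3036])]
scene stand [([200.2, 194.8], 0.94, [0.5647, -0.41])]
scene hook_seat [([203.9, 145.5], 0.58, [0.5203, -0.408])]
```

View pics/c1.png

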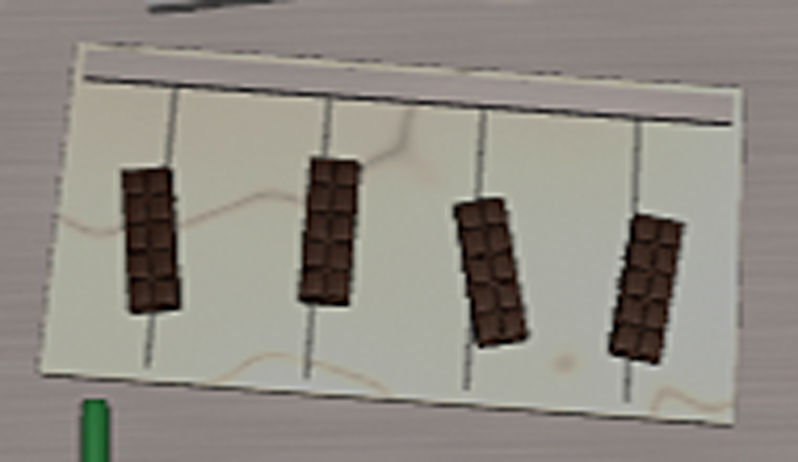

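View pics/c2.png

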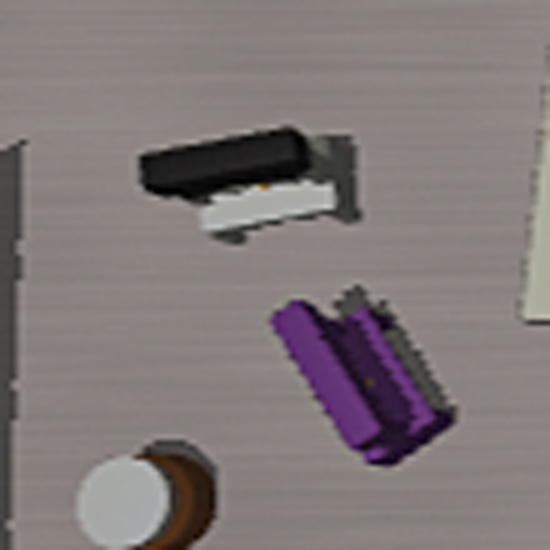

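View pics/c3.png

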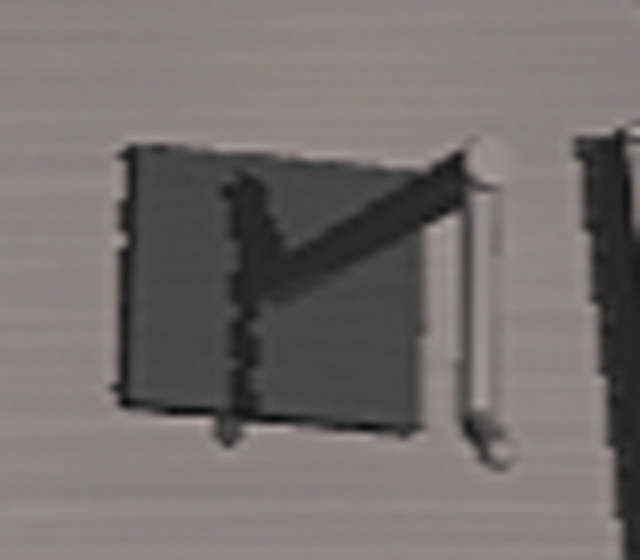

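View pics/c4.png

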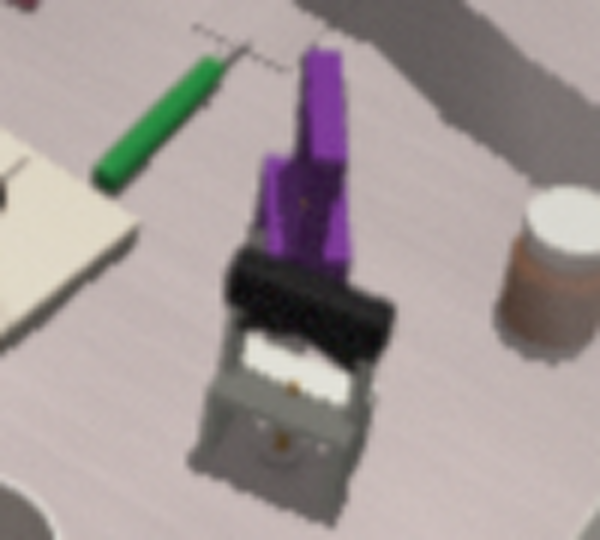

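Run:
```python
from h import *
from scipy.optimize import least_squares
f=lambda U:((U[0]+.5)/4.2-.5+185,(U[1]+.5)/4.2-.5+165)
K,T=cam("top"); print("campos",-T[:3,:3].T@T[:3,3])
L=[((175,88),(148,367)),((329,97),(306,378)),((484,110),(466,390)),((639,121),(627,402))]
C=[((82,43),.12,.24),((740,90),.12,-.24),((42,374),-.12,.24),((733,424),-.12,-.24)]
obs=[]
for (a,b),y in zip(L,[.165,.055,-.055,-.165]):
    for p in (a,b): obs.append((ray("top",f(p),.02)[:2],None,y))
for p,x,y in C: obs.append((ray("top",f(p),.02)[:2],x,y))
def res(q):
    c,s=np.cos(q[2]),np.sin(q[2]);r=[]
    for P,x,y in obs:
        d=P-q[:2]; X=c*d[0]+s*d[1];Y=-s*d[0]+c*d[1]
        if x is not None:r.append(X-x)
        r.append(Y-y)
    return np.array(r)
s=least_squares(res,[.57,-.02,0]);print(s.x,np.round(res(s.x)*1000,1))
q=s.x
def toB(P):
    c,s=np.cos(q[2]),np.sin(q[2]);d=P[:2]-q[:2];return np.array([c*d[0]+s*d[1],-s*d[0]+c*d[1]])
# strip face line at z .02 vs top edge z .032
for z in(.02,.032): print([np.round(toB(ray("top",f(p),z)),4).tolist() for p in((86,78),(731,124))])
# bars by segmentation; top face outline
a=cv2.imread("pics/top1.png");hsv=cv2.cvtColor(a,cv2.COLOR_BGR2HSV)
m=((a.max(2)<105)&(a[...,2].astype(int)-a[...,0]>8)).astype(np.uint8);m[:175]=0;m[270:]=0;m[:,:195]=0;m[:,362:]=0
m=cv2.morphologyEx(m,cv2.MORPH_OPEN,np.ones((3,3)))
cs,_=cv2.findContours(m,0,1)
cs=sorted([c for c in cs if cv2.contourArea(c)>100],key=lambda c:c[:,0,0].mean())
for c,t in zip(cs,[.020,.028,.023,.018]):
    W=np.array([ray("top",p[0],.02+t)[:2] for p in c])
    r=cv2.minAreaRect((W*1000).astype(np.float32));
    B=np.array([toB(w) for w in W]); rb=cv2.minAreaRect((B*1000).astype(np.float32))
    print(np.round(r[0],1),np.round(r[1],1),round(r[2],1),"board",np.round(rb[0],1),round(rb[2],1))
```

```text
campos [3.51241895e-01 2.95699998e-04 1.16763486e+00]
[ 0.56798152 -0.02060847 -0.08784369] [ 0.4 -0.7  0.4  0.5 -0.1  0.6 -0.1  0.5 -1.2 -4.8 -1.9  4.1  1.2 -3.6
  1.9  2.9]
[[0.0931, 0.2295], [0.0927, -0.2301]]
[[0.0898, 0.2271], [0.0895, -0.2277]]
[560.7 149.6] [98.7 34.9] 4.0 board [-22.2 169. ] 9.0
[562.2  27. ] [ 34.1 101.7] 83.7 board [-10.  47.] 88.7
[534.5 -82.5] [97.6 34.7] 7.9 board [-28.  -64.6] 12.9
[ 522.3 -188.5] [34.9 97.8] 77.2 board [ -30.8 -171.2] 82.3
```

```bash
cat >> h.py <<'E'
Q=np.array([0.56798,-0.02061,-0.08784])
LY={1:.165,2:.055,3:-.055,4:-.165}
TH={1:.020,2:.028,3:.023,4:.018}
def B2W(x,y):
    c,s=np.cos(Q[2]),np.sin(Q[2]); return np.array([Q[0]+c*x-s*y,Q[1]+s*x+c*y])
def W2B(P):
    c,s=np.cos(Q[2]),np.sin(Q[2]); d=np.asarray(P)[:2]-Q[:2]; return np.array([c*d[0]+s*d[1],-s*d[0]+c*d[1]])
from scipy.spatial.transform import Rotation as Ro
def down(psi):  # tool x along psi, z down
    c,s=np.cos(psi),np.sin(psi)
    return Ro.from_matrix(np.array([[c,s,0],[s,-c,0],[0,0,-1.]])).as_quat()
def bars(img):
    a=img;m=((a.max(2)<105)&(a[...,2].astype(int)-a[...,0]>8)).astype(np.uint8)
    k=np.zeros_like(m);pl=np.array([proj("top",[*B2W(x,y),.02]) for x,y in((-.13,.25),(.085,.25),(.085,-.25),(-.13,-.25))])
    cv2.fillPoly(k,[pl.astype(np.int32)],1);m&=k
    m=cv2.morphologyEx(m,cv2.MORPH_OPEN,np.ones((3,3)));cs,_=cv2.findContours(m,0,1);out=[]
    for c in cs:
        if cv2.contourArea(c)<80:continue
        P=ray("top",c[:,0].mean(0),.04);b=W2B(P);i=min(LY,key=lambda i:abs(LY[i]-b[1]))
        W=np.array([W2B(ray("top",p[0],.02+TH[i])) for p in c])
        r=cv2.minAreaRect((W*1000).astype(np.float32));an=r[2] if r[1][0]>r[1][1] else r[2]-90
        out.append((i,np.round(np.array(r[0]),1).tolist(),round(an,1),np.round(r[1],0).tolist()))
    return sorted(out)
def placebar(i,x,y,ang,dx=0):
    """x,y mm in board frame, ang deg in board frame"""
    psi=Q[2]+np.radians(ang)+np.pi; p0=B2W(x/1000,y/1000);zg=.042
    q=down(psi); print("t0",read_time_s())
    move_ptp([*p0,.12],q); move_gripper(.065,30); movel([*p0,zg],q,speed=.15)
    print("F",np.round(read_ft_force(),1)); move_gripper(0.0,30); g=read_finger_gap(); print("gap",g,"F",np.round(read_ft_force(),1))
    movel([*p0,zg+.006],q,speed=.05)
    p1=B2W(.04-.003+dx,LY[i]);q1=down(Q[2]+np.pi)
    movel([*p1,zg+.006],q1,speed=.06); movel([*p1,zg+.0005],q1,speed=.03)
    move_gripper(.06); movel([*p1,.12],q1,speed=.2); print("t",read_time_s())
E
python3 - <<'E'
from h import *
q=down(Q[2]+np.pi); 
move_ptp([.45,.35,.25],q); print(read_time_s(),np.round(read_qpos(),2))
placebar(1,-22.2,169,9.0)
E
```

```text
2.5667 [-0.89  0.23  0.17  1.8  -0.05  1.11  0.79]
t0 2.5667
F [0.6 0.9 0.9]
gap 0.03515094457961673 F [-0.2 -0.8  4.6]
t 7.6167
```

Run:
```python
from h import *
placebar(2,-10,47,-1.3)
a=snap("top","t2");print(bars(a))
cv2.imwrite("pics/c5.png",cv2.resize(a[165:275,185:375],None,fx=4.2,fy=4.2,interpolation=cv2.INTER_CUBIC))
```

```text
t0 7.6167
F [0.8 0.9 0.8]
gap 0.03536741997995941 F [-0.6 -0.3  5.1]
t 11.8917
[(1, [32.7, 166.8], -2.0, [31.0, 99.0]), (3, [-28.1, -64.4], 12.9, [98.0, 35.0]), (4, [-30.9, -171.6], -7.7, [34.0, 98.0])]
```

View pics/c5.png

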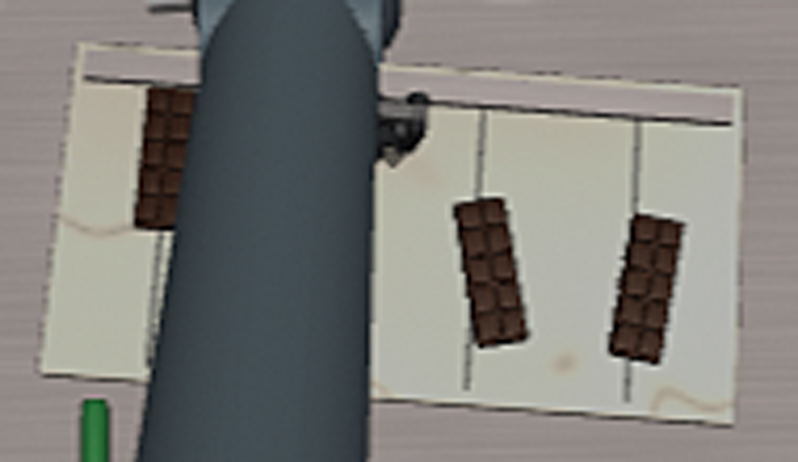

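Run:
```python
from h import *
placebar(3,-28,-64.5,12.9)
placebar(4,-30.8,-171.4,-7.7)
move_ptp([.45,.36,.27],down(Q[2]+np.pi))
a=snap("top","t3");print(bars(a),read_time_s())
cv2.imwrite("pics/c6.png",cv2.resize(a[165:275,185:375],None,fx=4.2,fy=4.2,interpolation=cv2.INTER_CUBIC))
b=snap("scene","s3");cv2.imwrite("pics/c7.png",cv2.resize(b[180:300,200:360],None,fx=5,fy=5,interpolation=cv2.INTER_CUBIC))
```

```text
t0 11.9417
F [ 0.3  0.1 -0.2]
gap 0.03545155636157007 F [-1.6 -0.5  5.4]
t 16.5417
t0 16.5417
F [ 0.3  0.  -0.2]
gap 0.03534351191885774 F [-0.5 -0.   5.2]
t 21.2
[(1, [34.0, 163.7], -0.0, [35.0, 95.0]), (2, [33.7, 54.6], 0.4, [92.0, 35.0]), (3, [33.4, -54.3], 0.1, [95.0, 34.0]), (4, [34.5, -162.2], 2.0, [93.0, 35.0])] 23.35
```

View pics/c6.png

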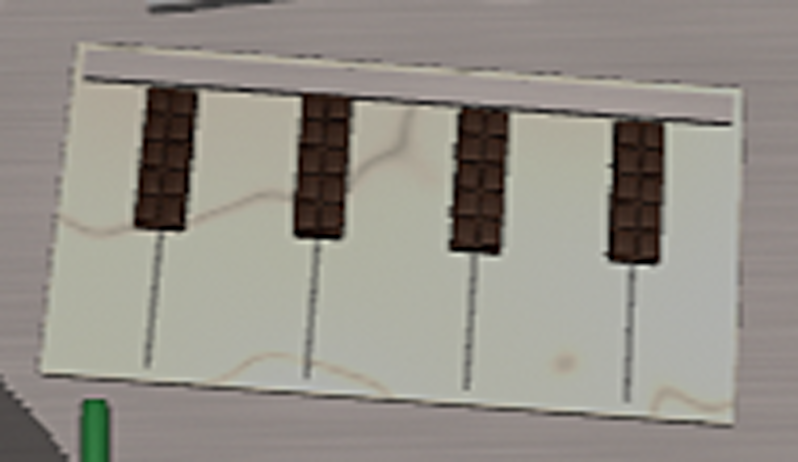

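View pics/c7.png

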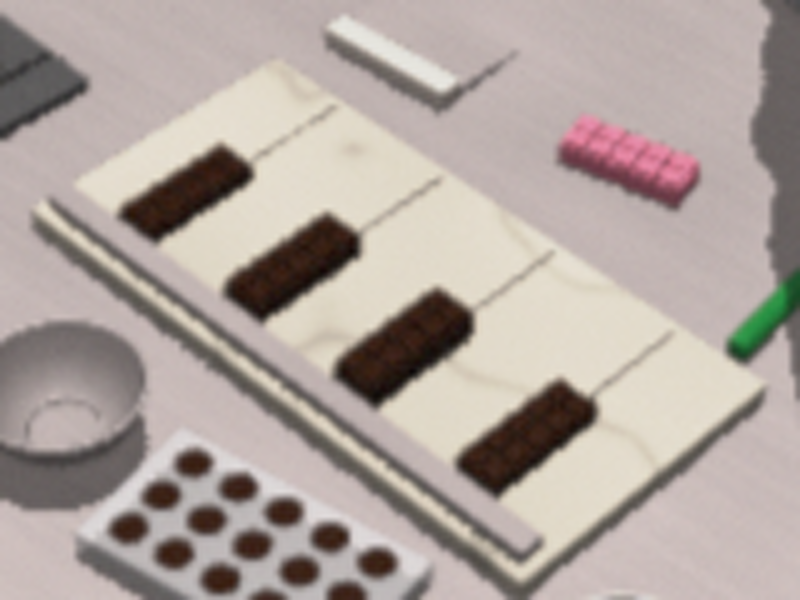

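Run:
```python
from h import *
a=cv2.imread("pics/t3.png")
# gauge grip
m=((a.max(2)<60)).astype(np.uint8); m[:205]=0;m[250:]=0;m[:,:110]=0;m[:,165:]=0
cs,_=cv2.findContours(m,0,1);c=max(cs,key=cv2.contourArea);print(cv2.contourArea(c))
W=np.array([ray("top",p[0],.132)[:2] for p in c])*1000
r=cv2.minAreaRect(W.astype(np.float32));print("grip top",r)
f=lambda U:((U[0]+.5)/5-.5+90,(U[1]+.5)/5-.5+190)
print([np.round(ray("top",f(p),.132),4).tolist() for p in((140,155),(295,128),(308,140))],[np.round(ray("top",f(p),.102),4).tolist() for p in((152,192),(298,182))])
b=cv2.imread("pics/s3.png")
m=((b.max(2)<60)).astype(np.uint8); m[:258]=0;m[285:]=0;m[:,:360]=0;m[:,400:]=0
cs,_=cv2.findContours(m,0,1);c=max(cs,key=cv2.contourArea);print(cv2.contourArea(c))
W=np.array([ray("scene",p[0],.117)[:2] for p in c])*1000
r=cv2.minAreaRect(W.astype(np.float32));print("grip scene",r)
g=lambda U:((U[0]+.5)/8-.5+375,(U[1]+.5)/8-.5+180)
P=[ray("top",g(p),.012)[:2] for p in((130,145),(425,175),(415,435),(122,405))]
print("base",np.round(P,4).tolist(),np.mean(P,0))
P=np.array(P);print("yaw",[np.degrees(np.arctan2(d[1],d[0])) for d in(P[0]-P[3],P[1]-P[2])],[np.degrees(np.arctan2(-d[0],d[1])) for d in(P[0]-P[1],P[3]-P[2])])
print("post top",ray("top",g((492,158)),.21),"tip top",ray("top",g((497,450)),.221),"prong mid",ray("top",g((482,410)),.205),ray("top",g((482,190)),.205))
for n in("top","scene"):
  for t,z in [("gauge_eye",.102),("gauge",0),("stand",0),("hook_seat",.205)]:
        print(n,t,[(np.round(d["at"],1).tolist(),round(d["confidence"],2),np.round(ray(n,d["at"],z)[:2],4).tolist()) for d in tip_of(n,t)[:6]])
cv2.imwrite("pics/c8.png",cv2.resize(b[130:215,165:250],None,fx=7,fy=7,interpolation=cv2.INTER_CUBIC))
```

```text
300.5
grip top ((543.3670654296875, 352.8104248046875), (39.00154113769531, 111.88202667236328), 1.1624140739440918)
[[0.5492, 0.41, 0.132], [0.5626, 0.3285, 0.132], [0.556, 0.3213, 0.132]] [[0.5344, 0.4139, 0.102], [0.5387, 0.3348, 0.102]]
289.5
grip scene ((550.69287109375, 368.6835632324219), (54.75394821166992, 84.78814697265625), 9.77896785736084)
base [[0.6298, -0.3551], [0.6167, -0.464], [0.5191, -0.4507], [0.5317, -0.3444]] [ 0.57431684 -0.40358682]
yaw [np.float64(-6.212129944732183), np.float64(-7.775167601318144)] [np.float64(-6.874695955136317), np.float64(-6.791957572396301)]
post top [ 0.57627134 -0.40571328  0.21      ] tip top [ 0.48383882 -0.39323976  0.221     ] prong mid [ 0.49844265 -0.39659423  0.205     ] [ 0.56730006 -0.40368045  0.205     ]
top gauge_eye [([161.0, 263.5], 0.89, [0.437, 0.298]), ([136.8, 222.0], 0.73, [0.5503, 0.3692])]
top gauge [([168.4, 264.2], 0.96, [0.4429, 0.3048]), ([148.3, 226.8], 0.79, [0.5543, 0.3694])]
top stand [([407.3, 216.0], 0.82, [0.5757, -0.4036])]
top hook_seat [([432.7, 218.5], 0.9, [0.5291, -0.3946]), ([279.9, 218.6], 0.43, [0.5344, -0.0187]), ([297.5, 208.8], 0.32, [0.5584, -0.0627])]
scene gauge_eye [([379.7, 275.6], 0.93, [0.5556, 0.3722]), ([383.2, 240.1], 0.93, [0.4198, 0.2997])]
scene gauge [([380.1, 266.0], 0.95, [0.4342, 0.312]), ([375.8, 293.9], 0.83, [0.5438, 0.3652]), ([280.6, 251.7], 0.67, [0.5965, 0.0182])]
scene stand [([199.9, 197.1], 0.94, [0.5748, -0.401]), ([377.4, 297.1], 0.66, [0.5515, 0.376]), ([271.5, 242.1], 0.48, [0.5816, -0.0356])]
scene hook_seat [([203.3, 148.7], 0.79, [0.5355, -0.3952]), ([248.9, 293.5], 0.69, [0.9189, 0.1792]), ([422.0, 270.9], 0.51, [0.5509, 0.4913])]
```

View pics/c8.png

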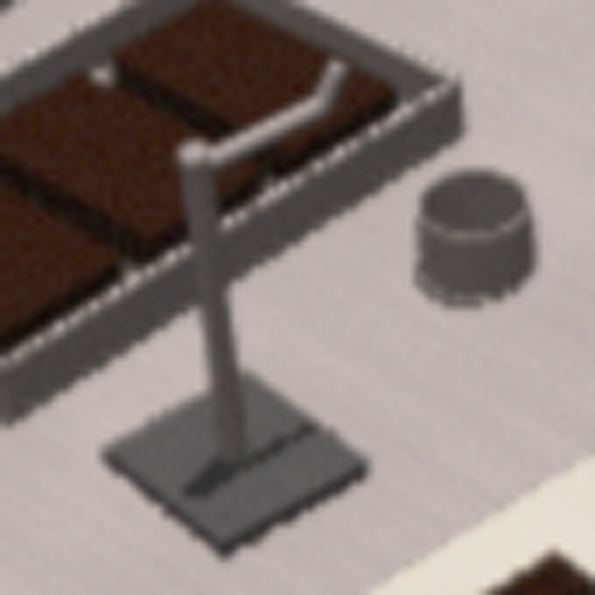

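```bash
cat >> h.py <<'E'
G=np.array([.548,.368,np.radians(9.2)])
S=np.array([.5745,-.4040,-.12]); sx=np.array([np.cos(S[2]),np.sin(S[2])]); SEAT=S[:2]-.045*sx
GO=.126
E
python3 - <<'E'
from h import *
for h in(1,-1):
    L=[([*G[:2],.126],G[2]),([*G[:2],.28],G[2])]+[([*B2W(.035,LY[i]),.15],Q[2]) for i in LY]+[([*(SEAT-.11*sx),.256],S[2]),([*SEAT,.256],S[2]),([*SEAT,.229],S[2])]
    for p,y in L:
        q=inverse_kinematics(p,down(y+h*np.pi/2)); print(h,None if q is None else np.round(q,2))
E
```

```text
1 [-0.98  0.56  0.43  1.68 -0.27  0.96 -0.29]
1 [-1.    0.4   0.46  1.56 -0.19  1.23 -0.35]
1 [-0.72  0.5   0.56  1.74 -0.31  0.98 -0.13]
1 [-0.62  0.47  0.63  1.81 -0.33  0.97  0.06]
1 [-0.57  0.52  0.81  1.83 -0.45  0.99  0.34]
1 [-0.52  0.66  1.04  1.8  -0.65  1.07  0.67]
1 [-0.12  0.33  0.96  1.82 -0.29  1.14  0.81]
1 [ 0.06  0.48  0.7   1.58 -0.32  1.2   0.71]
1 [ 0.06  0.5   0.71  1.61 -0.35  1.16  0.73]
-1 [-0.66  0.53  0.    1.67 -0.    0.95  2.65]
-1 [-0.69  0.38  0.05  1.54 -0.02  1.22  2.66]
-1 [-0.42  0.46  0.17  1.73 -0.09  0.96  2.83]
-1 [ 0.66  0.65 -1.03  1.75  0.62  1.11  2.48]
-1 [ 0.85  0.64 -1.03  1.76  0.62  1.1   2.66]
-1 [ 1.01  0.67 -1.03  1.72  0.64  1.12  2.83]
-1 [-0.35  0.6   1.39  1.83 -0.62  1.26 -2.04]
-1 [-0.26  0.84  1.37  1.6  -0.83  1.41 -2.07]
-1 [-0.26  0.88  1.37  1.62 -0.88  1.38 -2.04]
```

Run:
```python
from h import *
q=down(G[2]+np.pi/2)
move_ptp([*G[:2],.24],q); move_gripper(.055,40); movel([*G[:2],GO],q,speed=.12); print(np.round(read_ft_force(),1))
move_gripper(0.0,60); print("gap",read_finger_gap(),np.round(read_ft_force(),1))
movel([*G[:2],GO+.02],q,speed=.05); pause(.3); print(np.round(read_ft_force(),1),np.round(read_ft_torque(),2),read_eef_pos())
movel([*G[:2],.27],q,speed=.2)
a=snap("top","t4");b=snap("scene","s4");print(read_time_s(),read_finger_gap())
cv2.imwrite("pics/c9.png",cv2.resize(a[150:280,60:370],None,fx=2.5,fy=2.5,interpolation=cv2.INTER_CUBIC))
cv2.imwrite("pics/c10.png",cv2.resize(b[180:320,220:460],None,fx=3.3,fy=3.3,interpolation=cv2.INTER_CUBIC))
print(bars(a))
```

```text
[-0.3  0.2 -0.4]
gap 0.018884014909385585 [-1.2  0.5  2.7]
[-0.3 -0.6 -2.6] [-0.03 -0.   -0.02] [0.54779179 0.36788446 0.145644  ]
28.3 0.01882521479314111
[(1, [32.7, 163.7], -0.0, [35.0, 98.0]), (2, [34.1, 55.7], 4.2, [92.0, 35.0]), (3, [33.4, -54.3], 0.1, [95.0, 34.0]), (4, [34.5, -162.2], 2.0, [93.0, 35.0])]
```

View pics/c9.png

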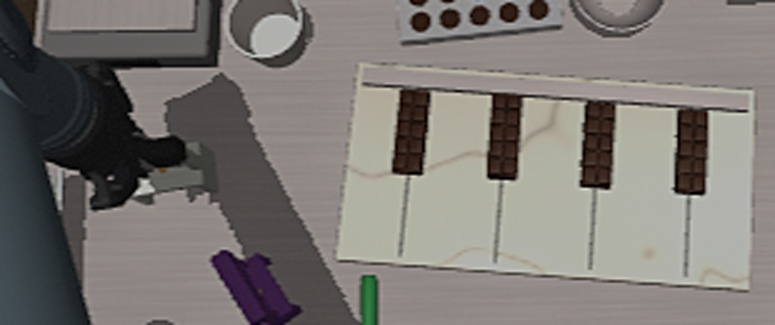

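View pics/c10.png

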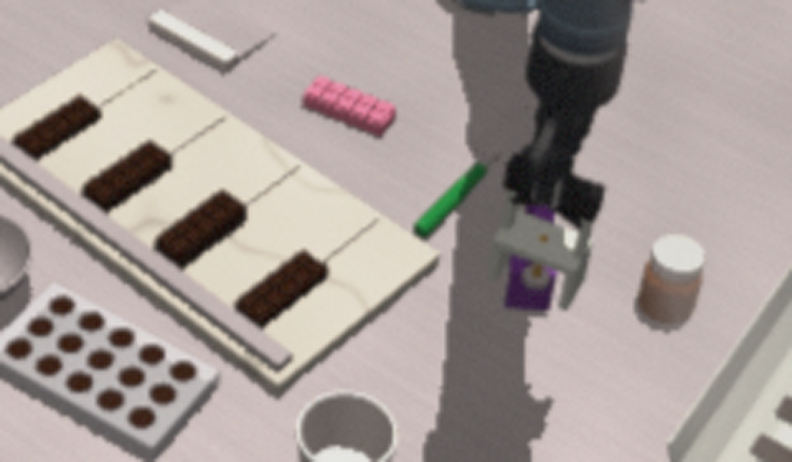

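Run:
```python
from h import *
q=down(Q[2]+np.pi/2);p=B2W(.034,LY[1])
move_ptp([*p,.27],q); movel([*p,.09+GO],q,speed=.2)
b=snap("scene","s5");
for t,z in(("gauge_eye",.102),("gauge",0),("foot_tip",0)):
    e=proj("scene",[*p,.09+z]); print(t,np.round(e,1),[(np.round(d["at"],1).tolist(),round(d["confidence"],2),np.round(W2B(ray("scene",d["at"],.09+z))-[.034,.165],4).tolist()) for d in tip_of("scene",t)[:3]])
# overlay leg outline
K=8;x0,y0=250,190
c=cv2.resize(b[y0:y0+75,x0:x0+100],None,fx=K,fy=K,interpolation=cv2.INTER_CUBIC)
def pt(X,Y,Z):
    u=proj("scene",[*B2W(.034+X,.165+Y),.09+Z]); return tuple(int(round(((u[i]+.5-(x0,y0)[i])*K))) for i in(0,1))
for Y in(-.042,.042): cv2.line(c,pt(.010,Y,.132),pt(.010,Y,.102),(0,255,0),1)
for Y in(-.038,.038): cv2.line(c,pt(.022,Y,.0),pt(.022,Y,.052),(0,0,255),1)
cv2.line(c,pt(.022,-.038,.052),pt(.022,.038,.052),(0,0,255),1)
cv2.line(c,pt(.01,-.042,.132),pt(.01,.042,.132),(0,255,0),1)
cv2.imwrite("pics/c11.png",c)
```

```text
gauge_eye [307.4 230.2] [([382.1, 240.5], 0.93, [-0.125, 0.1864]), ([309.8, 230.9], 0.64, [-0.0029, 0.0072])]
gauge [306.3 253.5] [([377.3, 265.3], 0.93, [-0.1188, 0.1889]), ([307.1, 252.2], 0.82, [-0.006, -0.002]), ([280.7, 252.2], 0.32, [0.0533, -0.061])]
foot_tip [306.3 253.5] [([307.7, 254.5], 0.63, [0.0, 0.0061]), ([306.4, 251.1], 0.46, [-0.0079, -0.0069])]
```

View pics/c11.png

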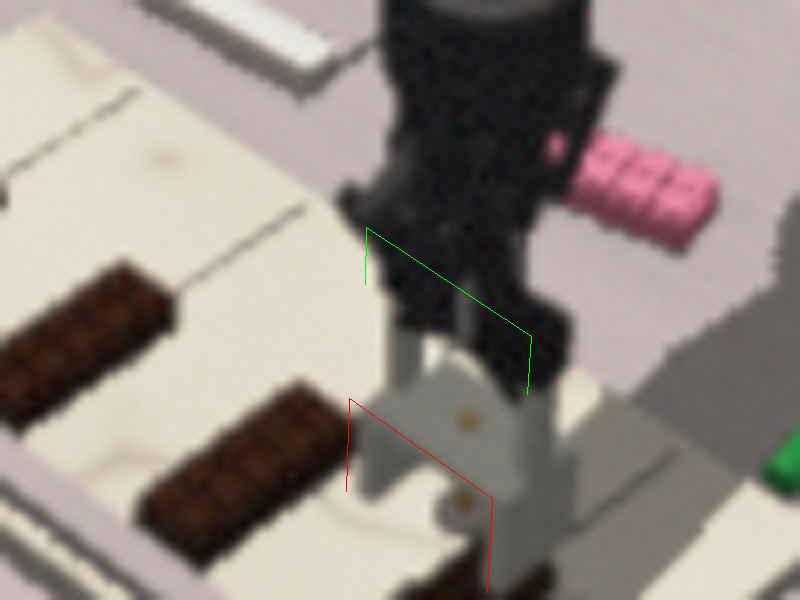

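```bash
cat >> h.py <<'E'
OY=-.003
def measure(i,check=True):
    q=down(Q[2]+np.pi/2);p=B2W(.034,LY[i]+OY)
    movel([*p,.09+GO],q,speed=.25); f0=read_ft_force()[2]
    movel([*p,.024+GO],q,speed=.12); f1=read_ft_force()[2]
    z=.024
    while z>.0165:
        z-=.001; movel([*p,z+GO],q,speed=.02); f=read_ft_force()[2]
        if f-f0>4.5: break
    pause(.7); print(i,"z",round(z,4),"F",np.round([f0,f1,f,read_ft_force()[2]],1),"trq",np.round(read_ft_torque(),2),"eef",np.round(read_eef_pos()[2],4),read_time_s())
    snap("scene",f"m{i}")
E
python3 - <<'E'
from h import *
measure(1)
b=cv2.imread("pics/m1.png");cv2.imwrite("pics/c12.png",cv2.resize(b[190:290,250:350],None,fx=6,fy=6,interpolation=cv2.INTER_CUBIC))
E
```

```text
1 z 0.02 F [-3.1 -0.4  5.   5.4] trq [-0.14  0.32  0.01] eef 0.1471 32.5083
```

View pics/c12.png

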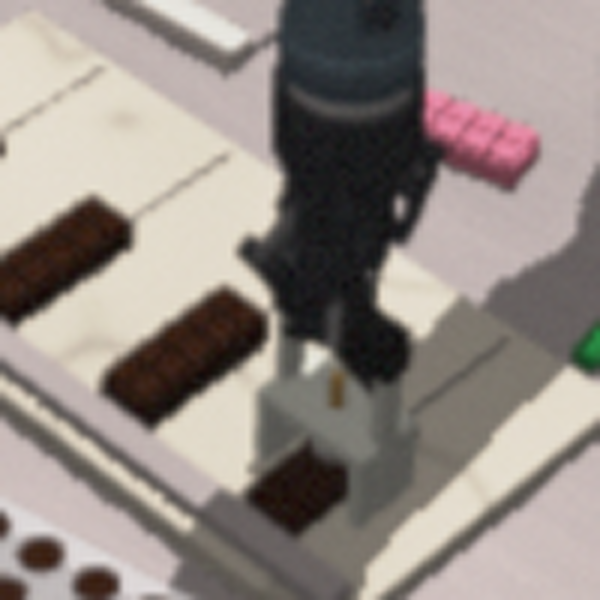

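Run:
```python
from h import *
p=read_eef_pos();q=down(Q[2]+np.pi/2)
movel([p[0],p[1],.09+GO],q,speed=.2)
measure(2)
b=cv2.imread("pics/m2.png");cv2.imwrite("pics/c13.png",cv2.resize(b[170:310,190:370],None,fx=4.2,fy=4.2,interpolation=cv2.INTER_CUBIC))
```

```text
2 z 0.02 F [-3.3 -1.2  5.   5.9] trq [ 0.34  0.38 -0.05] eef 0.1471 36.05
```

View pics/c13.png

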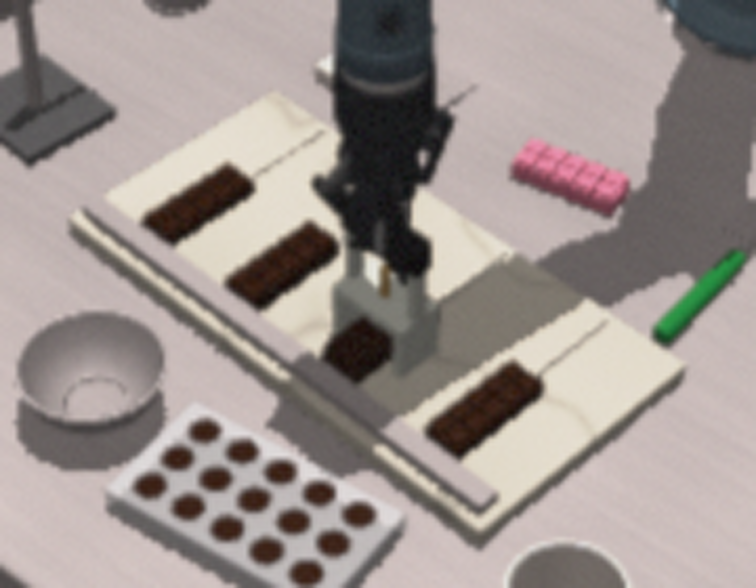

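Gauge stands astride bar2, with the other three bars still in their row. I'll go on to bar3.

Run:
```python
from h import *
p=read_eef_pos();q=down(Q[2]+np.pi/2)
movel([p[0],p[1],.09+GO],q,speed=.2)
measure(3)
b=cv2.imread("pics/m3.png");cv2.imwrite("pics/c14.png",cv2.resize(b[170:310,190:370],None,fx=4.2,fy=4.2,interpolation=cv2.INTER_CUBIC))
```

```text
3 z 0.02 F [-2.9 -0.9  4.3  5.6] trq [ 0.37  0.31 -0.02] eef 0.1471 39.5917
```

View pics/c14.png

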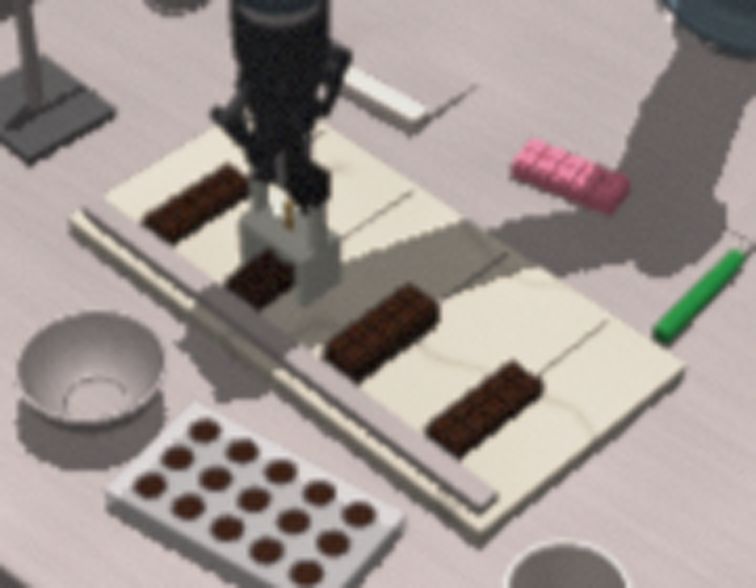

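Astride bar3; bars 1, 2 and 4 in place. Now bar4.

Run:
```python
from h import *
p=read_eef_pos();q=down(Q[2]+np.pi/2)
movel([p[0],p[1],.09+GO],q,speed=.2)
measure(4)
b=cv2.imread("pics/m4.png");cv2.imwrite("pics/c15.png",cv2.resize(b[170:310,190:370],None,fx=4.2,fy=4.2,interpolation=cv2.INTER_CUBIC))
```

```text
4 z 0.02 F [-3.6 -1.9  5.2  5.6] trq [0.36 0.25 0.02] eef 0.1471 43.1333
```

View pics/c15.png

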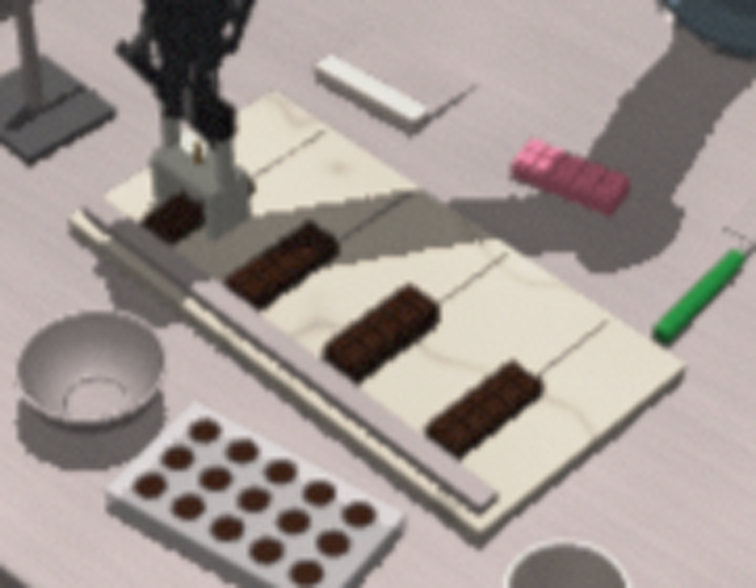

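Run:
```python
from h import *
p=read_eef_pos();q=down(Q[2]+np.pi/2)
movel([p[0],p[1],.27],q,speed=.25)
qs=down(S[2]+np.pi/2); sy=np.array([-sx[1],sx[0]])
a=SEAT-.12*sx+OY*sy
movel([*a,.257],qs,speed=.2)
b=snap("scene","s6");t=snap("top","t6");print(read_time_s(),read_eef_pos(),SEAT)
cv2.imwrite("pics/c16.png",cv2.resize(b[90:215,165:290],None,fx=4.8,fy=4.8,interpolation=cv2.INTER_CUBIC))
cv2.imwrite("pics/c17.png",cv2.resize(t[160:290,190:460],None,fx=2.9,fy=2.9,interpolation=cv2.INTER_CUBIC))
```

```text
45.4083 [ 0.41166666 -0.38600411  0.2568927 ] [ 0.52982361 -0.39861295]
```

View pics/c16.png

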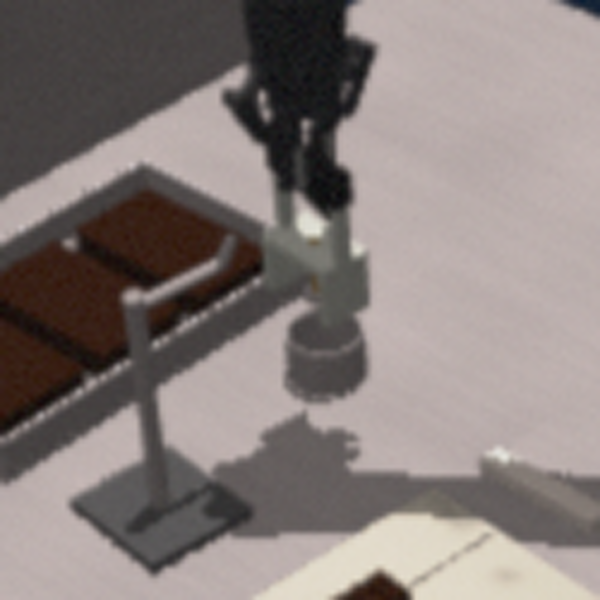

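View pics/c17.png

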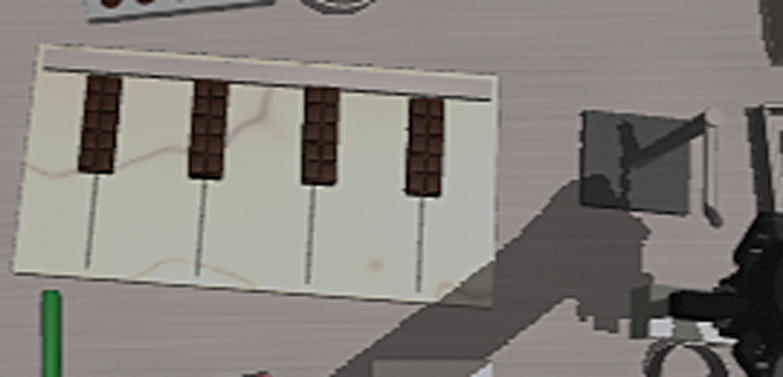

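Run:
```python
from h import *
qs=down(S[2]+np.pi/2); sy=np.array([-sx[1],sx[0]])
for d in (-.09,-.075,-.06,-.045,-.03,-.015,0):
    a=SEAT+d*sx+OY*sy; movel([*a,.257],qs,speed=.08); f=read_ft_force(); print(d,np.round(f,1))
    if abs(f[0])>5 or abs(f[1])>5: break
b=snap("scene","s7")
cv2.imwrite("pics/c18.png",cv2.resize(b[100:190,165:255],None,fx=6.6,fy=6.6,interpolation=cv2.INTER_CUBIC))
```

```text
-0.09 [-0.4 -0.3 -3.3]
-0.075 [-0.1 -0.3 -3. ]
-0.06 [-0.6 -0.9 -3.5]
-0.045 [ 0.   0.3 -2.2]
-0.03 [ 0.2 -0.2 -3. ]
-0.015 [-0.6  0.  -2.1]
0 [ 0.2  0.2 -3.9]
```

View pics/c18.png

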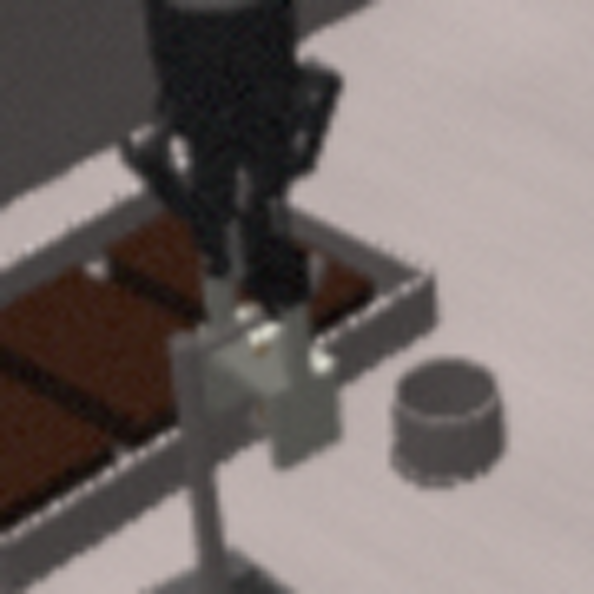

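Run:
```python
from h import *
qs=down(S[2]+np.pi/2); sy=np.array([-sx[1],sx[0]]);a=SEAT+OY*sy
f0=np.mean([read_ft_force()[2] for _ in range(3)]);z=.257
movel([*a,.238],qs,speed=.05);z=.238
while z>.222:
    z-=.001;movel([*a,z],qs,speed=.02);f=read_ft_force();print(round(z,3),np.round(f,1))
    if f[2]-f0>3.5:break
b=snap("scene","s8")
cv2.imwrite("pics/c19.png",cv2.resize(b[100:190,165:255],None,fx=6.6,fy=6.6,interpolation=cv2.INTER_CUBIC))
print(read_time_s())
```

```text
0.237 [-1.2 -0.  -2.9]
0.236 [-0.5 -0.2 -3.5]
0.235 [-0.2  0.  -2.7]
0.234 [ 0.3  0.5 -2.6]
0.233 [-1.   0.2 -2.6]
0.232 [ 0.4 -0.2 -3.4]
0.231 [-0.3 -0.3 -2.4]
0.23 [-0.9  0.1  0.9]
0.229 [-1.9  1.4  6.1]
50.8667
```

View pics/c19.png

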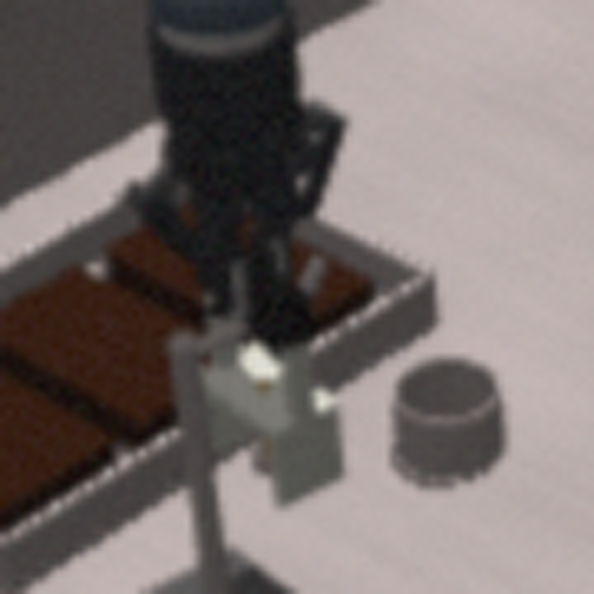

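Run:
```python
from h import *
qs=down(S[2]+np.pi/2); sy=np.array([-sx[1],sx[0]]);a=SEAT+OY*sy
movel([*a,.2298],qs,speed=.02)
move_gripper(.026); pause(.4); move_gripper(.034); pause(.3); print(np.round(read_ft_force(),1),read_finger_gap())
movel([*a,.26],qs,speed=.04); print(np.round(read_ft_force(),1))
movel([*a,.36],qs,speed=.15)
b=snap("scene","s9")
cv2.imwrite("pics/c20.png",cv2.resize(b[100:190,165:255],None,fx=6.6,fy=6.6,interpolation=cv2.INTER_CUBIC))
print(read_time_s())
```

```text
[ 0.2 -0.4 -0.1] 0.034094193635200255
[ 0.2 -0.4  0.2]
54.0833
```

View pics/c20.png

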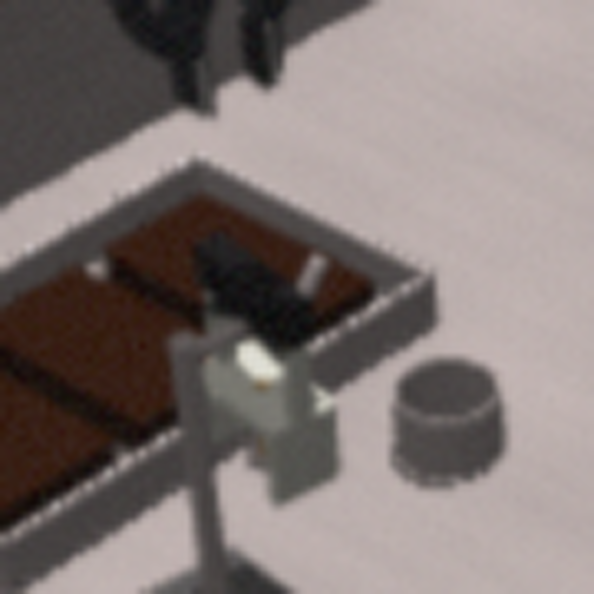

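The gauge hangs upright on the prong. I'll move the arm away and check the row and the stillness of the gauge.

Run:
```python
from h import *
move_ptp([.42,.30,.36],down(Q[2]+np.pi)); pause(1)
b=snap("scene","s10");t=snap("top","t10");print(bars(t),read_time_s())
s8=cv2.imread("pics/s9.png");print("gauge diff",np.abs(b[130:180,190:222].astype(int)-s8[130:180,190:222]).max())
cv2.imwrite("pics/c21.png",cv2.resize(t[95:340,90:460],None,fx=2.1,fy=2.1,interpolation=cv2.INTER_CUBIC))
cv2.imwrite("pics/c22.png",cv2.resize(b[110:310,165:365],None,fx=3,fy=3,interpolation=cv2.INTER_CUBIC))
```

```text
[(1, [32.7, 163.7], -0.0, [35.0, 98.0]), (2, [33.7, 54.6], 0.4, [92.0, 34.0]), (3, [35.8, -57.4], 0.6, [90.0, 34.0]), (4, [34.5, -162.2], 2.0, [93.0, 35.0])] 57.7
gauge diff 80
```

View pics/c21.png

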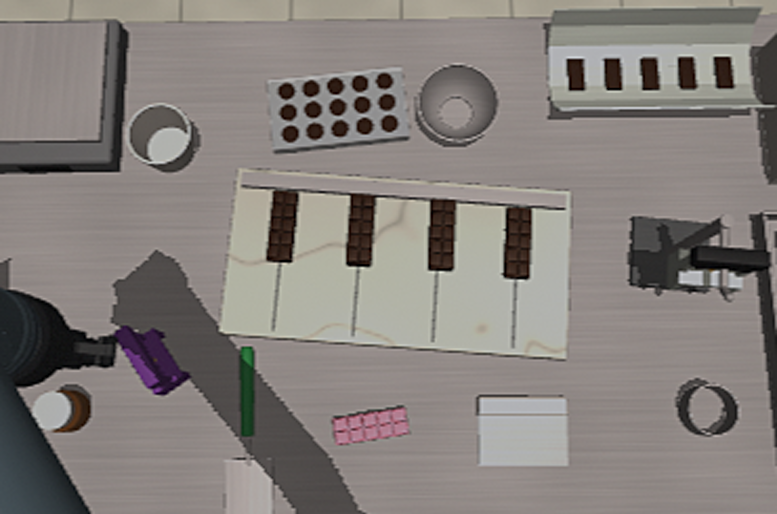

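View pics/c22.png

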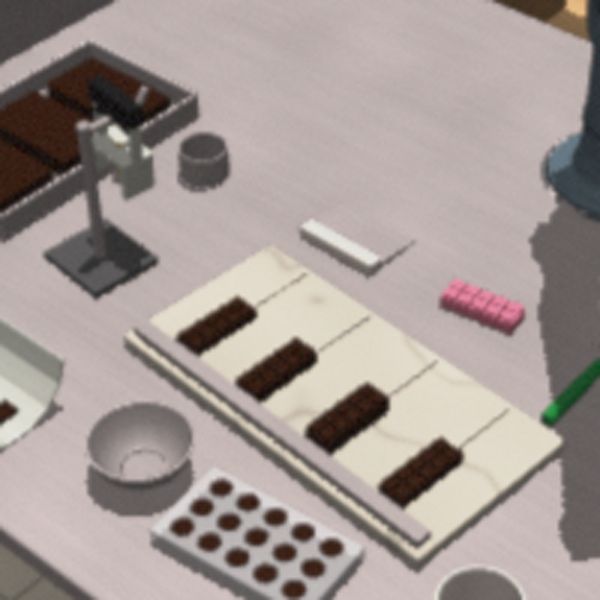

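Run:
```python
from h import *
pause(1); t=snap("top","t11"); b=snap("scene","s11"); s=cv2.imread("pics/s10.png")
print("gauge diff",np.abs(b[130:180,190:222].astype(int)-s[130:180,190:222]).max())
for f in("t3","t6","t10","t11"):
    a=cv2.imread(f"pics/{f}.png")
    # brightness-weighted subpixel centroid of darkness per bar near part x in [-.01,.07]
    g=255-cv2.cvtColor(a,cv2.COLOR_BGR2GRAY).astype(float);o=[]
    for i in LY:
        r=[]
        for xx in(-.005,.06):
            ys=np.linspace(-.045,.045,181);acc=0
            for dx in np.linspace(-.006,.006,9):
                P=np.array([proj("top",[*B2W(xx+dx,LY[i]+y),.02+TH[i]]) for y in ys],np.float32)
                acc=acc+cv2.remap(g.astype(np.float32),P[:,0].reshape(1,-1),P[:,1].reshape(1,-1),1)[0]
            acc=acc/9; w=acc>(acc.max()+np.median(acc))/2
            e=ys[w];r.append(round((e.min()+e.max())*500,1))
        o.append(r)
    print(f,o)
cv2.imwrite("pics/c23.png",cv2.resize(t[165:275,185:375],None,fx=4.2,fy=4.2,interpolation=cv2.INTER_CUBIC))
```

```text
gauge diff 17Traceback (most recent call last):
  File "<stdin>", line 13, in <module>
  File "h.py", line 9, in proj
    K,T=cam(n); q=K@(T[:3,:3]@np.asarray(P,float)+T[:3,3]); return q[:2]/q[2]
        ~~~^^^
  File "h.py", line 4, in cam
    p=camera_params(n); return np.array(p["K"]),np.array(p["camera_from_world"])
ValueError: time passes only in moves, steps and waits
```

```bash
sed -i 's/^def cam(n):/import functools\n@functools.lru_cache(None)\ndef cam(n):/' h.py
python3 - <<'E'
from h import *
for f in("t3","t6","t10","t11"):
    a=cv2.imread(f"pics/{f}.png")
    g=255-cv2.cvtColor(a,cv2.COLOR_BGR2GRAY).astype(float);o=[]
    for i in LY:
        r=[]
        for xx in(-.005,.06):
            ys=np.linspace(-.045,.045,181);acc=0
            for dx in np.linspace(-.006,.006,9):
                P=np.array([proj("top",[*B2W(xx+dx,LY[i]+y),.02+TH[i]]) for y in ys],np.float32)
                acc=acc+cv2.remap(g.astype(np.float32),P[:,0].reshape(1,-1),P[:,1].reshape(1,-1),1)[0]
            acc=acc/9; w=acc>(acc.max()+np.median(acc))/2
            e=ys[w];r.append(round((e.min()+e.max())*500,1))
        o.append(r)
    print(f,o)
t=cv2.imread("pics/t11.png")
cv2.imwrite("pics/c23.png",cv2.resize(t[165:275,185:375],None,fx=4.2,fy=4.2,interpolation=cv2.INTER_CUBIC))
E
```

```text
t3 [[np.float64(-1.0), np.float64(-1.0)], [np.float64(-0.7), np.float64(0.0)], [np.float64(1.3), np.float64(1.3)], [np.float64(3.0), np.float64(2.5)]]
t6 [[np.float64(-1.0), np.float64(-1.0)], [np.float64(-0.7), np.float64(0.0)], [np.float64(-3.0), np.float64(-1.7)], [np.float64(3.0), np.float64(2.5)]]
t10 [[np.float64(-1.0), np.float64(-1.0)], [np.float64(-0.7), np.float64(0.0)], [np.float64(-3.0), np.float64(-1.7)], [np.float64(3.0), np.float64(2.5)]]
t11 [[np.float64(-1.0), np.float64(-1.0)], [np.float64(-0.7), np.float64(0.0)], [np.float64(-3.0), np.float64(-1.7)], [np.float64(3.0), np.float64(2.5)]]
```

View pics/c23.png

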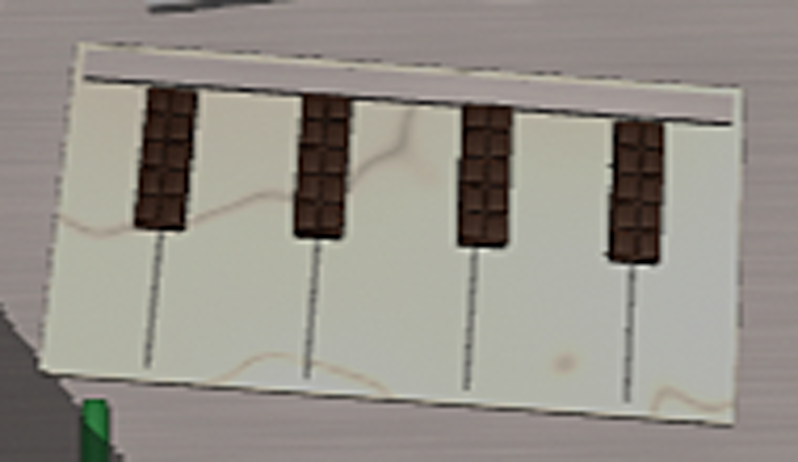

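Run:
```python
from h import *
placebar(3,39,-57.3,1.1,dx=.001)
move_ptp([.42,.30,.36],down(Q[2]+np.pi)); pause(1)
t=snap("top","t12");print(bars(t),read_time_s());b=snap("scene","s12")
s=cv2.imread("pics/s10.png");print("gauge diff",np.abs(b[130:180,190:222].astype(int)-s[130:180,190:222]).max())
cv2.imwrite("pics/c24.png",cv2.resize(t[165:275,185:375],None,fx=4.2,fy=4.2,interpolation=cv2.INTER_CUBIC))
cv2.imwrite("pics/c25.png",cv2.resize(b[110:310,165:365],None,fx=3,fy=3,interpolation=cv2.INTER_CUBIC))
```

```text
t0 58.8
F [-0.1 -1.2  0.6]
gap 0.03545205998605516 F [-0.6  0.3  5. ]
t 63.75
[(1, [34.0, 163.7], -0.3, [35.0, 95.0]), (2, [34.1, 55.7], 4.2, [92.0, 35.0]), (3, [34.8, -54.0], -0.2, [34.0, 92.0]), (4, [34.5, -162.2], 2.0, [93.0, 35.0])] 66.5583
gauge diff 17
```

View pics/c24.png

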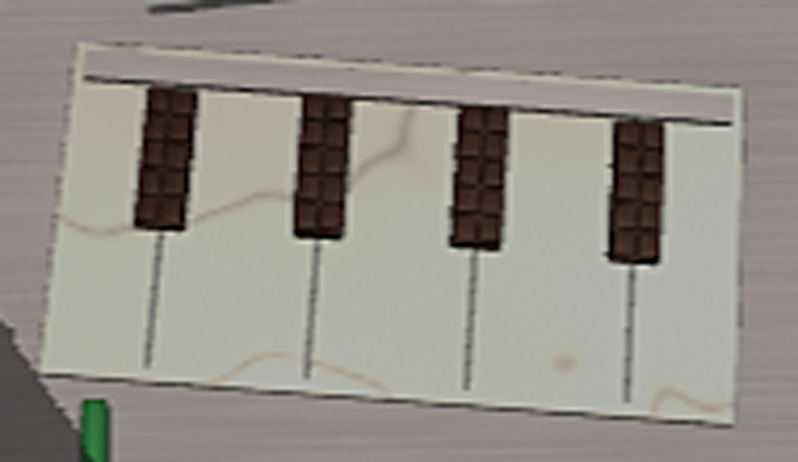

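View pics/c25.png

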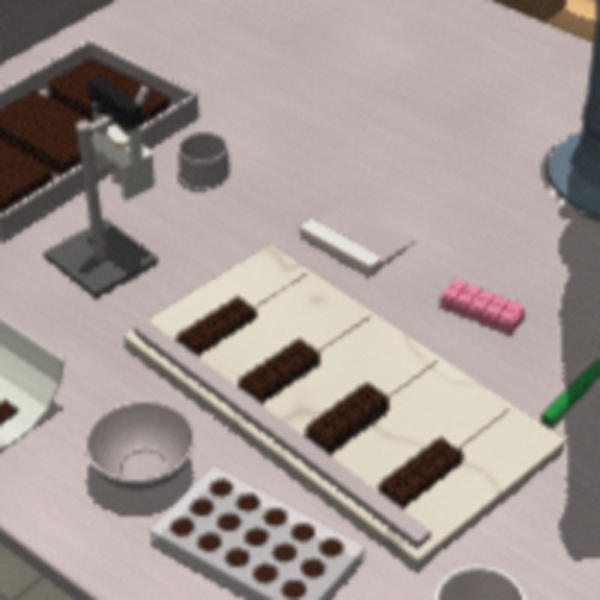

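All four bars are centred on their lines against the strip. The gauge hangs still and the other things haven't moved, so I'm handing in.

```bash
python3 -c "
from bench import *
print(sign_off(),read_time_s())"
```

```text
the job is handed in; nothing more can be done
the job is handed in; nothing more can be done
```

I finished the whole job and handed it in at about 67 s of the 208 s allowed. The sign-off gives no verdict, so what follows rests on my own checks.

- **Row:** all four bars were present. I set each one straight on its line, just short of the stop strip. In the last pictures their centres are within about 3 mm of their lines. The fitted angle was near 0° for bars 1 and 3. Bar 2 was fitted at 0.4° in some pictures and 4.2° in others, including the last, though it didn't move between them. Bar 4 was fitted at 2.0°, but a finer edge check showed no real tilt. I took the larger angles as pixel noise, because the near and far ends of those bars lined up with their lines.
- **Gauging:** I stood the gauge astride bars 1, 2, 3 and 4 in that order. Each time it was pressed down with about 9 N for 0.7 s, at the same tool height, and I could see the foot's rod raised. I had no direct reading of the foot.
- **Bar 3 shift:** around its gauging, bar 3 moved about 4 mm sideways and a few mm towards the strip. It was still within tolerance, and I don't know whether the gauge or a knock caused it. I put it back on its line after hanging the gauge.
- **End state:** the gauge hangs from the hook by its grip bar, upright and with no visible movement between pictures. By eye, none of the other things moved, and neither did the pink and purple look-alikes. The arm is parked clear of everything.

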